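Lower the grinder's eye shield and start it

TASK

Get the bench grinder going: one of its two eye shields has been left up, so swing that shield all the way down over its wheel first, then press the START button on the switch box (the small flat button, not the wide mushroom STOP) fully down and let it spring back. Both shields must stay down, don't press STOP, and leave the other things on the bench where they are.

Things in the scene. Friction and masses are not known exactly. Their poses are not given: they have to be found in the camera images.
- grinder: double-ended bench grinder, grey, bolted to the bench; about 345 mm wide (its y), 220 mm high, its front (its -x) towards the robot. Origin: centre of its foot, on the bench. Wheel guards (radius 88 mm, 44 mm wide, top at 218 mm) are centred 130 mm either side in y, 130 mm above the bench; a steel tool rest stands out at the front of each at 130 mm height, as far as x = -127 mm. An eye shield is hinged on the top front of each guard
- shield_a (a joint): angle of eye shield A (rad): 0 = fully down against its stop, growing as it is swung up, 1.65 = highest. It is the one left up (between 1.1 and 1.5); it may be on either wheel. Friction (0.11 N m) holds it at any angle; about 1.5 N on its edge moves it
- shield_a_hinge (a point): middle of shield A's hinge axis, which runs along the grinder's y; 52 mm in front of the wheel centre, 213 mm above the bench
- shield_a_edge (a point): middle of the free edge of shield A, 105 mm from the hinge. The shield is a clear plate 84 mm wide (along the hinge) with a black edging 8 mm thick. When down it slopes forward (grinder -x) and 38 degrees below level from the hinge, its edge then 148 mm above the bench; at angle q it points (q - 38 degrees) above level, forward. Push on its upper side, the one that faces up and back to the wheel, near the free edge
- shield_b (a joint): angle of eye shield B, the same kind, on the other wheel: starts down (0) and stays there
- shield_b_hinge (a point): middle of shield B's hinge axis
- shield_b_edge (a point): middle of shield B's free edge, 105 mm from the hinge
- switchbox: aluminium start/stop box screwed to the bench at one side of the grinder, 127 (its x) x 82 (its y) x 60 mm high; origin: centre of its underside. Its two black buttons stand on top in a line along its x, 55 mm apart, either one nearest the robot; a conduit leaves its +x end, away from the robot
- start_top (a point): centre of the top of the START button: small and flat, 29 mm across, standing 13 mm above the box (9 mm above its collar, which is 37 mm across); top 73 mm above the bench. It is pressed straight down
- start (a joint): travel of START (m): 0 = out, 0.006 = fully down; a spring pushes it out, 1 N at first, 5 N when fully down
- stop_top (a point): centre of the top of the STOP button: a domed mushroom head 40 mm across, standing 24 mm above the box; top 84 mm above the bench
- stop (a joint): travel of STOP (m): 0 = out, 0.006 = fully down, the same spring
- tray: bystander: low grey tray of sockets and bolts, 150 x 100 x 35 mm, on the side of the grinder opposite the switch box; origin: centre of its underside
- chisel: bystander: steel cold chisel, about 195 mm long, 16 mm thick, lying in front of the grinder
- pot: bystander: open steel quench pot, 84 mm across, 75 mm high, standing in front of the grinder; origin: centre of its underside
- dresser: bystander: wheel dresser, a flat bar about 195 mm long with star cutters at one end, up to 30 mm high, in front of the grinder
- glasses: bystander: safety glasses, 135 mm wide, 45 mm high, left rear
- oil: bystander: white plastic oil bottle, 60 mm across, 170 mm high, right rear; origin: centre of its underside
- wrench: bystander: steel wrench 190 mm long, lying at the front right

How it is judged:
By the outcome, as a careful person would: the job done as asked, in the order asked, and still so for the second after the job is handed in, with the robot touching nothing.
It also fails if it takes over 45 s, if anything falls off the work surface, if the arm or the gripper's body presses on something with over 40 N, if the wrist force passes 120 N, or if a joint passes its speed limit or range.

ROBOT

A 6-joint arm with a two-finger parallel gripper is mounted at the origin on the work surface. World frame = base frame: x ahead of the robot, y to its left, z up, the work surface at z = 0. Lengths are in m, angles in rad, forces in N, time in s.
With the tool pointing down it reaches from about 0.275 to 0.825 m from the base axis. Payload 5.2 kg.
Tool frame: the origin (TCP) lies between the finger pads; the fingertips stand 22 mm ahead of it and the grasp point (between the pads) lies 3 mm ahead of it (env.tips_ahead is the z of the fingertips in the tool frame, in m); z points along the fingers, y is the direction in which the jaws open and shut (so a half turn about z gives the same grasp; the last joint's range is limited). The gripper opens to 93 mm and grips with 3 to 60 N. Pads are 15 mm wide; open, the fingers measure 128 mm over their backs; the gripper's body (75 mm by 188 mm) begins 65 mm behind the grasp point.
Start: joints at [-1.305, 0.259, 1.535, -0, 1.348, -0.203], TCP at [0.249, -0.491, 0.241] pointing down, gripper open.
Joint ranges: [-3.14, 3.14], [-0.91, 2.08], [0.19, 2.58], [-1.22, 4.36], [0.22, 2.71], [-3.12, 3.12]. Speed limits (rad/s): [2.57, 2.57, 3.14, 3.14, 3.14, 3.14].

INTERFACE

Orientations are given as a 3x3 rotation matrix whose columns are the frame's x, y, z axes.
In Python, from workcell import env, optics gives the robot as it stands. The module is installed in compiled form; this text tells all that it offers.
- The arm moves only by the tool send_rows, never from a script. Its argument "targets" is a list of rows, each a list of 6 numbers: the shift along the world's x, y, z in cm, then the turn, a rotation vector about the world's x, y, z in degrees. In form: [[x, y, z, ax, ay, az], ...]. A call has 1 to 8 rows; each row shifts and turns the commanded pose from where the row before left it; what a row does not reach is not made up. A row lasts 1/12 s, in which the tool goes at most 41.7 mm and 7.16 degrees, less where a joint would pass 70% of its speed; a pose out of reach is approached as far as the arm can. A call with a gripper value outside its range is refused whole. "fingers" is the finger opening in cm, from 0 to 9.3, set as the call begins (left out, the last holds). The fingers move at their own pace and stop on an object; "force" is the grip in N (left out, the last holds). Time passes only in rows, so rows that do not move let the fingers close. It gives the time, the measured TCP pose, the force and the opening at its end, in the units of the state.
- env.state(): the state, without advancing time (a new reading comes with each control period).
- optics.read_camera(name): name is "side" or "top"; returns the picture (480x640x3 uint8, red, green, blue); there is no depth.
- optics.camera_model(name): a dict with "fovy" (degrees; the focal length in pixels is half the picture's height over the tangent of half this angle, whatever the lens; pixels are square), "cx", "cy" (the principal point, pixels), "dist_coeffs" ([k1, k2, p1, p2, k3] as OpenCV has them; the pictures are not rectified), "rvec" (rotation vector, rad) and "tvec" (3), from world to camera coordinates, as OpenCV has them. Camera axes: x right, y down, z forward; pixel columns grow to the right and rows downward; lengths in m; the calibration is good to about 2 mm. A picture is of the moment at which its call begins. camera_model takes no time and is no camera call.
- env.hand_in(): hands the job in, once; it reports no verdict.
The state is a dict: "clock": time; "joints": joint angles; "qd": joint speeds; "joint_efforts": joint torques, N m; "ee_pos": TCP position; "eef_rot": TCP orientation; "contact_force": force on the tool from outside, world axes, zero at the start; "moment": the same for the moment, N m; "gripper_width": finger opening in m.
Only numpy, scipy, OpenCV 4.12 (cv2) and the standard library are available. Lean on these libraries where they do the work, as an engineer would, in place of code of your own. Each camera call takes 0.05 s, during which the arm holds its last target.

## Working session

There is one attempt and no reset: what is moved stays moved. The work goes in short steps, Python scripts to look and compute and a tool call to move; the robot and the scene stay as the last step left them, time stands still between calls to the robot, and variables do not carry over. Pictures are saved under pics/ and viewed, and the job is handed in when it is done.

Besides the shell and the picture viewer there is one more tool, called after "Emit:" as name(argument=value, ...) on one line, values as JSON. send_rows: Moves the arm, as the interface text tells. Its arguments: {"type":"object","properties":{"targets":{"type":"array"},"fingers":{"type":"number"},"force":{"type":"number"}},"required":["targets"]}

```bash
mkdir -p pics; python3 - <<'E'
from workcell import env, optics
import cv2
for n in("side","top"):
    im=optics.read_camera(n); cv2.imwrite(f"pics/{n}0.png",im[:,:,::-1])
    print(n,optics.camera_model(n))
print(env.state(), env.tips_ahead)
E
```

```text
side {'fovy': 57.456743291123765, 'cx': 310.8888818184297, 'cy': 229.11542031863075, 'dist_coeffs': array([0.00910419, 0.        , 0.        , 0.        , 0.        ]), 'rvec': array([ 0.83111242, -2.60994817,  1.00809372]), 'tvec': array([0.42342131, 0.31332379, 0.89923662])}
top {'fovy': 53.46374512760861, 'cx': 315.6788392589084, 'cy': 240.37110294849776, 'dist_coeffs': array([-0.1118682,  0.       ,  0.       ,  0.       ,  0.       ]), 'rvec': array([ 2.10828704, -2.13477974,  0.18020258]), 'tvec': array([0.03293458, 0.52145786, 1.05656259])}
{'clock': 0.1, 'joints': array([-1.30479417e+00,  2.59287055e-01,  1.53596024e+00,  1.01991821e-05,
        1.34801986e+00, -2.02795794e-01]), 'qd': array([ 0.00332288, -0.00162684, -0.00246882, -0.00028512, -0.00048902,
       -0.00093425]), 'joint_efforts': array([ 1.33080426e-03, -4.38213122e+01, -2.84642816e+01,  7.17652403e-02,
        3.64707084e-02, -6.49000299e-05]), 'ee_pos': array([ 0.24840125, -0.49019798,  0.23989709]), 'eef_rot': array([[ 8.92113133e-01,  4.51811877e-01, -4.30588397e-04],
       [ 4.51811949e-01, -8.92111733e-01,  1.61821941e-03],
       [ 3.46997787e-04, -1.63817977e-03, -9.99998598e-01]]), 'contact_force': array([-0.47693932, -0.20903509,  0.7625255 ]), 'moment': array([ 0.00741907,  0.00260347, -0.00327357]), 'gripper_width': 0.09303053761639593} 0.022
```

View pics/side0.png

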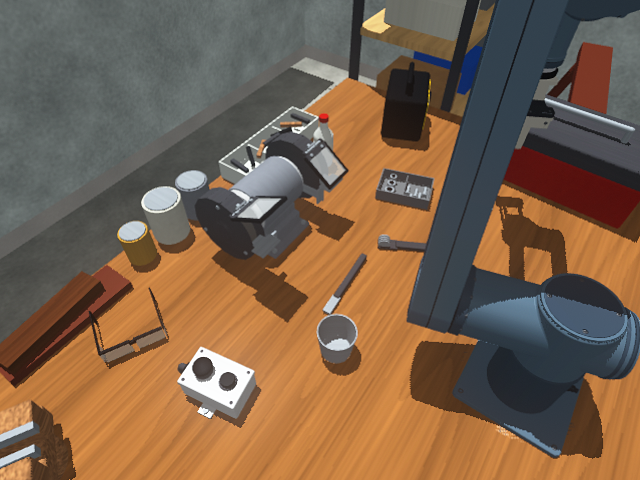

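View pics/top0.png

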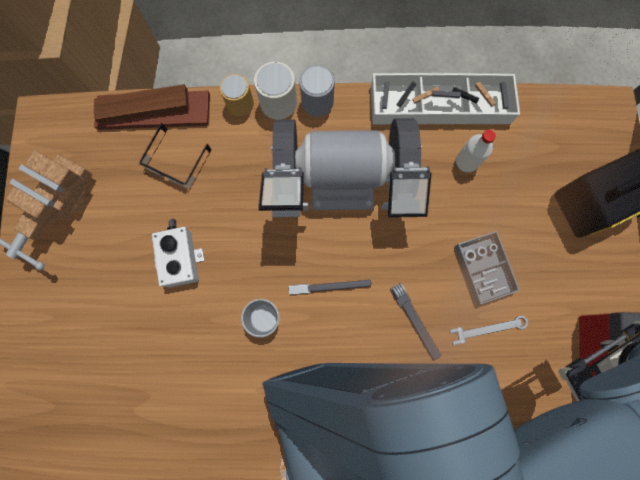

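```bash
python3 - <<'E'
import cv2
t=cv2.imread("pics/top0.png");s=cv2.imread("pics/side0.png")
cv2.imwrite("pics/t1.png",cv2.resize(t[110:230,250:450],None,fx=4,fy=4,interpolation=2))
cv2.imwrite("pics/t2.png",cv2.resize(t[210:300,140:220],None,fx=6,fy=6,interpolation=2))
cv2.imwrite("pics/s1.png",cv2.resize(s[115:265,180:360],None,fx=4,fy=4,interpolation=2))
cv2.imwrite("pics/s2.png",cv2.resize(s[335:425,165:275],None,fx=6,fy=6,interpolation=2))
E
```

```text
(no output)
```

View pics/t1.png

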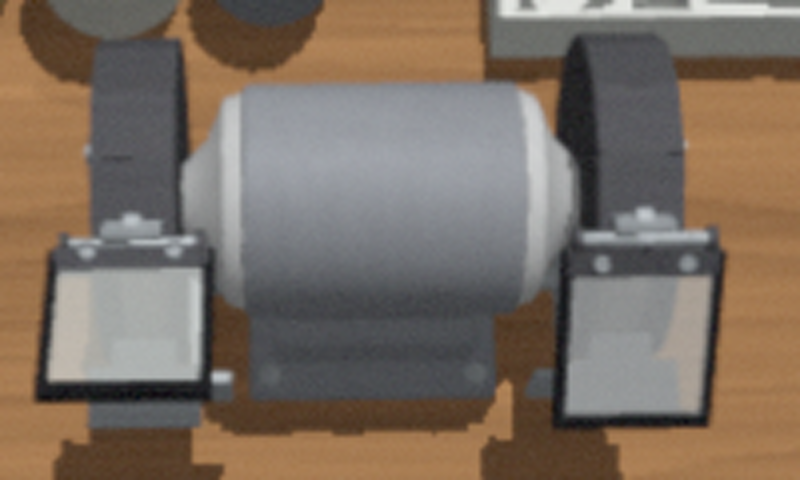

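View pics/t2.png

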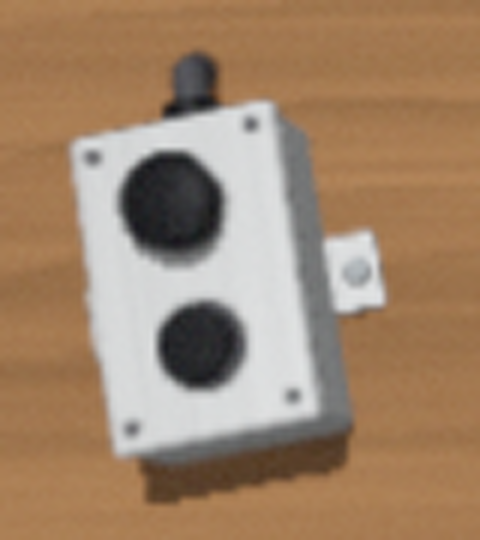

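View pics/s1.png

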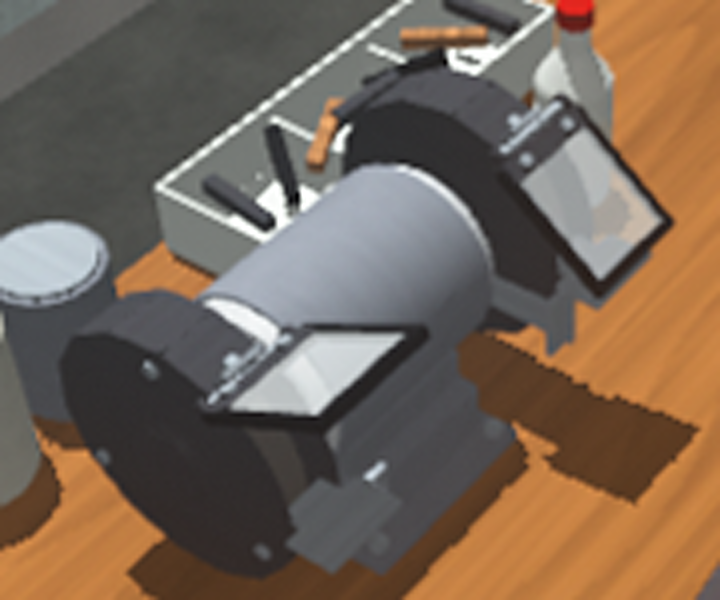

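View pics/s2.png

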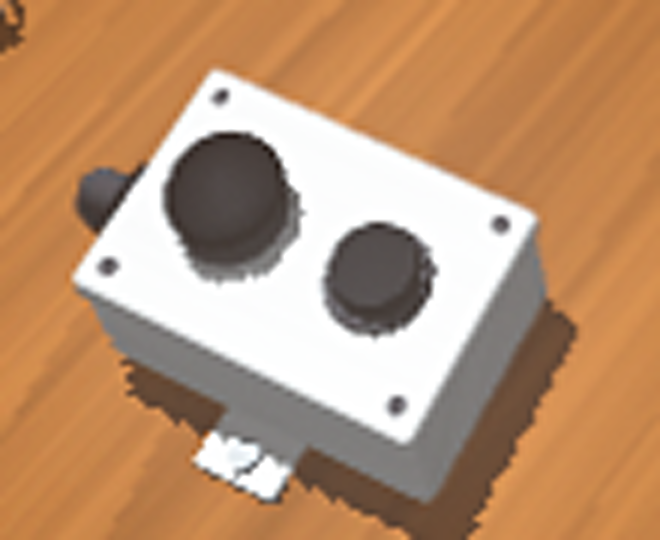

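```bash
cat > h.py <<'E'
from workcell import env, optics
import numpy as np, cv2
from scipy.optimize import least_squares
C={n:optics.camera_model(n) for n in("side","top")}
def proj(n,P):
    c=C[n];f=240/np.tan(np.radians(c["fovy"]/2))
    K=np.array([[f,0,c["cx"]],[0,f,c["cy"]],[0,0,1]])
    return cv2.projectPoints(np.atleast_2d(P).astype(float),c["rvec"],c["tvec"],K,c["dist_coeffs"])[0][:,0]
def R(a): return np.array([[np.cos(a),-np.sin(a),0],[np.sin(a),np.cos(a),0],[0,0,1]])
def shield(s,q,r,dy):
    a=q-np.radians(38)
    return np.array([-.052-r*np.cos(a),s*.13+dy,.213+r*np.sin(a)])
E
cat > fit.py <<'E'
from h import *
t1=lambda u,v:(250+u/4-.4,110+v/4-.4); s1=lambda u,v:(180+u/4-.4,115+v/4-.4)
t2=lambda u,v:(140+u/6-.4,210+v/6-.4); s2=lambda u,v:(165+u/6-.4,335+v/6-.4)
#(cam, px, s, dy)
O=[("top",t1(37,401),1,.042),("top",t1(210,401),1,-.042),("top",t1(555,426),-1,.042),("top",t1(710,426),-1,-.042),
("side",s1(325,428),1,.042),("side",s1(428,328),1,-.042),("side",s1(600,296),-1,.042),("side",s1(672,222),-1,-.042)]
def f(p):
    r=[]
    for n,px,s,dy in O:
        P=R(p[2])@shield(s,p[3] if s>0 else 0,.105,dy)+[p[0],p[1],0]
        r+=list(proj(n,P)[0]-px)
    return np.array(r)
o=least_squares(f,[.75,.0,0,1.3],loss="soft_l1");print("grinder",o.x,f(o.x).reshape(-1,2).round(1).tolist())
p=o.x
for s in(1,-1): print("hinge",R(p[2])@shield(s,0,0,0)+[p[0],p[1],0],"edge",R(p[2])@shield(s,p[3] if s>0 else 0,.105,0)+[p[0],p[1],0])
B=[("top",t2(72,142),1,1),("top",t2(275,100),1,-1),("top",t2(320,415),-1,-1),("top",t2(118,458),-1,1),
("side",s2(75,285),1,1),("side",s2(215,70),1,-1),("side",s2(538,215),-1,-1),("side",s2(408,443),-1,1)]
T=[("top",t2(201,345),-.0275,.073),("side",s2(373,270),-.0275,.073),("top",t2(172,203),.0275,.082)]
def g(p):
    r=[]
    for n,px,a,b in B: r+=list(proj(n,R(p[2])@[a*.0635,b*.041,.06]+[p[0],p[1],0])[0]-px)
    return np.array(r)
o=least_squares(g,[.6,.35,0],loss="soft_l1");p=o.x;print("box",p,g(p).reshape(-1,2).round(1).tolist())
# start top triangulated at z=.073
h=lambda v:np.concatenate([proj(n,[v[0],v[1],z])[0]-px for n,px,a,z in T[:2]])
o=least_squares(h,p[:2]);print("start",o.x,h(o.x))
print("start from box fit", R(p[2])@[-.0275,0,0]+[p[0],p[1],0], "stop",R(p[2])@[.0275,0,0]+[p[0],p[1],0])
def gp(px,z):
    return least_squares(lambda v:proj("top",[v[0],v[1],z])[0]-px,[.5,0]).x
print("pot",gp((261,318),.075),"chisel",gp((290,290),.01),gp((370,285),.01))
E
python3 fit.py
```

```text
grinder [ 6.88118622e-01 -4.01995522e-02 -1.10684432e-04  1.14350771e+00] [[-0.5, -0.1], [0.7, -0.8], [-0.6, 0.1], [-0.1, -0.3], [0.1, -0.1], [0.8, 0.4], [0.1, -0.2], [0.3, 0.2]]
hinge [0.63613301 0.0898062  0.213     ] edge [0.54301225 0.08981651 0.26151313]
hinge [ 0.63610423 -0.1701938   0.213     ] edge [ 0.5533631  -0.17018464  0.14835555]
box [0.48772709 0.36062554 0.19303363] [[-1.3, -0.2], [-1.3, -0.3], [-0.3, 0.4], [-1.3, 0.4], [-0.7, -1.1], [0.2, -1.2], [1.1, -0.9], [0.8, 0.1]]
start [0.45996245 0.35550168] [-2.03947433 -0.02941383  0.9233121  -1.29530083]
start from box fit [0.46073785 0.35535002 0.        ] stop [0.51471633 0.36590106 0.        ]
pot [0.34440269 0.14870338] chisel [0.4105939  0.08868718] [ 0.41992826 -0.10010214]
```

Emit:
send_rows(targets=[[0, 0, 3.6, 0, 0, 0], [0, 0, 3.6, 0, 0, 0], [0, 0, 3.6, 0, 0, 0], [1.7, 3.2, 0, 0, 0, -1.5], [1.7, 3.2, 0, 0, 0, -1.5], [1.7, 3.2, 0, 0, 0, -1.5], [1.7, 3.2, 0, 0, 0, -1.5], [1.7, 3.2, 0, 0, 0, -1.5]], fingers=0, force=20)

```text
clock: 0.77
ee_pos: [0.3338, -0.329, 0.3483]
eef_rot: [[0.944, 0.33, -0.0], [0.33, -0.944, 0.001], [-0.0, -0.001, -1.0]]
contact_force: [0.8, 0.2, -0.3]
gripper_width: 0.0442
```

Emit:
send_rows(targets=[[1.7, 3.2, 0, 0, 0, -1.5], [1.7, 3.2, 0, 0, 0, -1.5], [1.7, 3.2, 0, 0, 0, -1.5], [1.7, 3.2, 0, 0, 0, -1.5], [1.7, 3.2, 0, 0, 0, -1.5], [1.7, 3.2, 0, 0, 0, -1.5], [1.7, 3.2, 0, 0, 0, -1.5], [1.7, 3.2, 0, 0, 0, -1.5]])

```text
clock: 1.43
ee_pos: [0.4698, -0.0728, 0.3484]
eef_rot: [[0.992, 0.127, -0.0], [0.127, -0.992, 0.0], [-0.0, -0.0, -1.0]]
contact_force: [0.8, -0.8, 0.7]
gripper_width: 0.0006
```

Emit:
send_rows(targets=[[1.7, 3.2, 0, 0, 0, -1.5], [1.7, 3.2, 0, 0, 0, -1.5], [1.7, 3.2, 0, 0, 0, -1.5], [1.7, 3.2, 0, 0, 0, -1.5], [1.7, 3.2, 0, 0, 0, -1.5], [0, 0, 0, 0, 0, 0], [0, 0, 0, 0, 0, 0]])

```text
clock: 2.02
ee_pos: [0.5546, 0.0869, 0.3475]
eef_rot: [[1.0, 0.001, -0.002], [0.001, -1.0, -0.0], [-0.002, 0.0, -1.0]]
contact_force: [0.0, -0.1, -1.5]
gripper_width: 0.0004
```

Emit:
send_rows(targets=[[0, 0, -3, 0, 0, 0], [0, 0, -2, 0, 0, 0], [0, 0, -1, 0, 0, 0], [0, 0, -1, 0, 0, 0], [0, 0, -1, 0, 0, 0], [0, 0, -1, 0, 0, 0], [0, 0, 0, 0, 0, 0]])

```text
clock: 2.6
ee_pos: [0.554, 0.0849, 0.2571]
eef_rot: [[1.0, -0.003, -0.002], [-0.003, -1.0, -0.0], [-0.002, 0.0, -1.0]]
contact_force: [-0.1, 0.3, -0.3]
gripper_width: 0.0004
```

```bash
cat > look.py <<'E'
import sys
from h import *
k=sys.argv[1]
s=optics.read_camera("side");t=optics.read_camera("top")
a=cv2.resize(s[115:265,180:360],(480,400),interpolation=2);b=cv2.resize(t[110:230,250:400],(320,256),interpolation=2)
o=np.zeros((400,800,3),np.uint8);o[:,:480]=a;o[:256,480:]=b
cv2.imwrite(f"pics/{k}.png",o[:,:,::-1])
st=env.state();print(st["clock"],st["ee_pos"],st["contact_force"],st["moment"])
E
python3 look.py l1
```

```text
2.7 [0.55460298 0.08513502 0.25872836] [-0.43216477  0.82788334  0.61100385] [0.07399847 0.0083899  0.01197415]
```

View pics/l1.png

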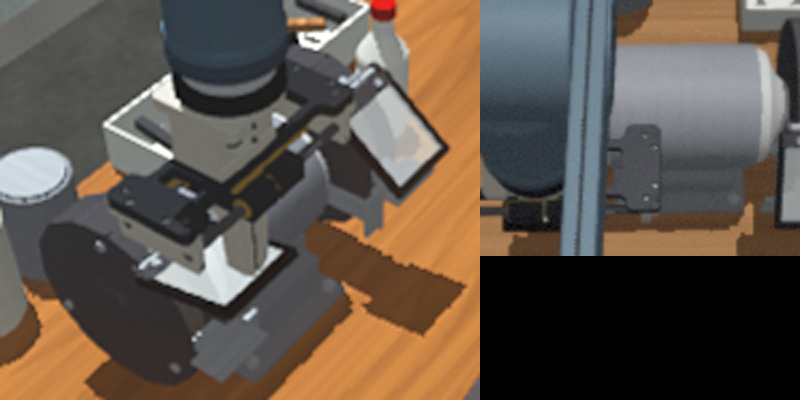

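The shield (left image, around 220,280) is turning down under the fingers, about level now. The gripper body is clear. I'll carry on down.

Emit:
send_rows(targets=[[0, 0, -1, 0, 0, 0], [0, 0, -1, 0, 0, 0], [0, 0, -1, 0, 0, 0], [0, 0, -1, 0, 0, 0], [0, 0, -1, 0, 0, 0], [0, 0, -1, 0, 0, 0], [0, 0, -0.5, 0, 0, 0], [0, 0, 0, 0, 0, 0]])

```text
clock: 3.37
ee_pos: [0.5534, 0.0854, 0.1916]
eef_rot: [[1.0, -0.002, -0.004], [-0.002, -1.0, 0.0], [-0.004, -0.0, -1.0]]
contact_force: [0.2, 0.9, 0.4]
gripper_width: 0.0008
```

Emit:
send_rows(targets=[[0, 0, -0.3, 0, 0, 0], [0, 0, -0.3, 0, 0, 0], [0, 0, 0, 0, 0, 0]])

```text
clock: 3.62
ee_pos: [0.5545, 0.0854, 0.1874]
eef_rot: [[1.0, -0.002, -0.0], [-0.002, -1.0, 0.0], [-0.0, -0.0, -1.0]]
contact_force: [0.6, 0.2, 0.7]
gripper_width: 0.0004
```

Emit:
send_rows(targets=[[0, 0, -0.3, 0, 0, 0], [0, 0, -0.2, 0, 0, 0], [0, 0, 0, 0, 0, 0]])

```text
clock: 3.87
ee_pos: [0.5544, 0.0853, 0.1824]
eef_rot: [[1.0, -0.002, -0.0], [-0.002, -1.0, 0.0], [-0.0, -0.0, -1.0]]
contact_force: [0.1, 0.5, 0.2]
gripper_width: 0.0004
```

Emit:
send_rows(targets=[[0, 0, -0.2, 0, 0, 0], [0, 0, 0, 0, 0, 0]])

```text
clock: 4.03
ee_pos: [0.5546, 0.0853, 0.1806]
eef_rot: [[1.0, -0.002, 0.0], [-0.002, -1.0, -0.0], [0.0, 0.0, -1.0]]
contact_force: [0.1, 0.4, 1.8]
gripper_width: 0.0003
```

Emit:
send_rows(targets=[[0, 0, -0.2, 0, 0, 0], [0, 0, 0, 0, 0, 0]])

```text
clock: 4.2
ee_pos: [0.555, 0.0853, 0.18]
eef_rot: [[1.0, -0.002, 0.002], [-0.002, -1.0, -0.0], [0.002, 0.0, -1.0]]
contact_force: [-2.6, -0.3, 9.2]
gripper_width: 0.0007
```

```bash
python3 look.py l2
```

```text
4.3 [0.55489421 0.08536729 0.18003878] [-2.7944235   0.30118357  9.18068042] [ 0.06849358  0.38225135 -0.04870596]
```

View pics/l2.png

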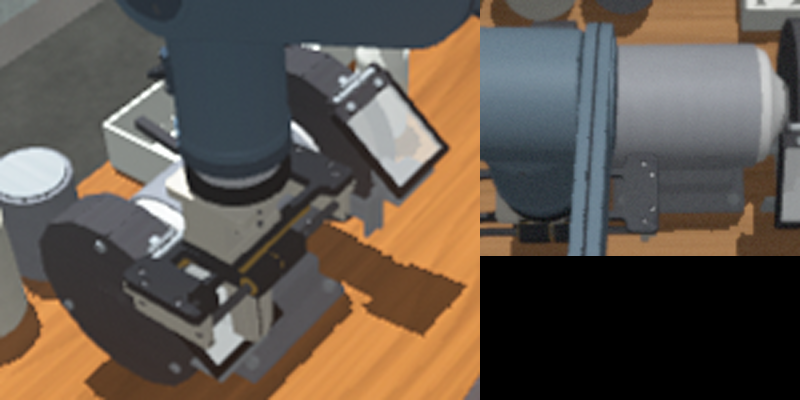

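Emit:
send_rows(targets=[[0, 0, -0.15, 0, 0, 0], [0, 0, 0, 0, 0, 0], [0, 0, 0, 0, 0, 0]])

```text
clock: 4.55
ee_pos: [0.5551, 0.0854, 0.1797]
eef_rot: [[1.0, -0.002, 0.003], [-0.002, -1.0, -0.0], [0.003, 0.0, -1.0]]
contact_force: [-4.5, -0.3, 15.5]
gripper_width: 0.0004
```

Emit:
send_rows(targets=[[0, 0, 0.8, 0, 0, 0], [0, 0, 2, 0, 0, 0], [0, 0, 3, 0, 0, 0], [-1.5, 1.5, 2, 0, 0, 0], [-1.5, 3.5, 0, 0, 0, 1.5], [-1.5, 3.5, 0, 0, 0, 2], [-1.5, 3.5, 0, 0, 0, 2], [-1.5, 3.5, 0, 0, 0, 2]])

```text
clock: 5.22
ee_pos: [0.4786, 0.2415, 0.2553]
eef_rot: [[0.992, 0.129, 0.0], [0.129, -0.992, 0.0], [0.0, -0.0, -1.0]]
contact_force: [1.8, 0.8, -0.4]
gripper_width: 0.0008
```

Emit:
send_rows(targets=[[-0.5, 3.5, 0, 0, 0, 1.5], [-0.5, 3.5, 0, 0, 0, 2], [0, 3.5, 0, 0, 0, 0], [0, 0, 0, 0, 0, 0]])

```text
clock: 5.55
ee_pos: [0.4682, 0.3507, 0.2548]
eef_rot: [[0.981, 0.193, -0.0], [0.193, -0.981, 0.003], [0.0, -0.003, -1.0]]
contact_force: [0.2, -0.7, -0.1]
gripper_width: 0.0004
```

```bash
python3 look.py l3; python3 - <<'E'
from h import *
t=optics.read_camera("top");s=optics.read_camera("side")
cv2.imwrite("pics/t3.png",cv2.resize(t[:,:420],None,fx=1.25,fy=1.25)[:,:,::-1])
cv2.imwrite("pics/s3.png",s[:,:,::-1])
E
```

```text
5.65 [0.46886519 0.34629708 0.2545594 ] [ 0.27979847 -0.043796    0.19099843] [ 0.04365414  0.03135674 -0.02922475]
```

View pics/l3.png

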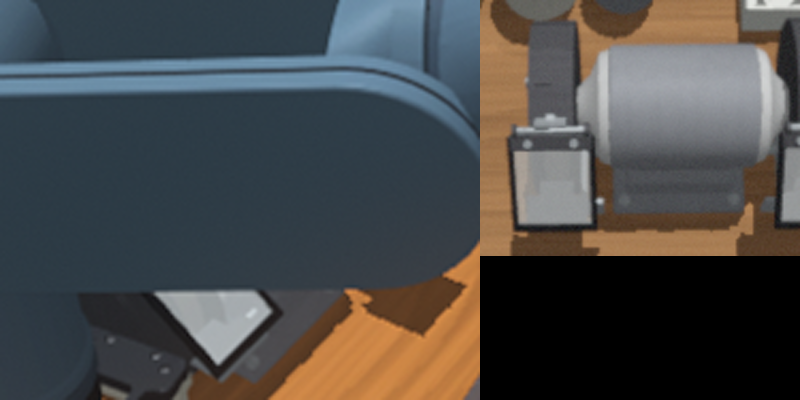

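View pics/s3.png

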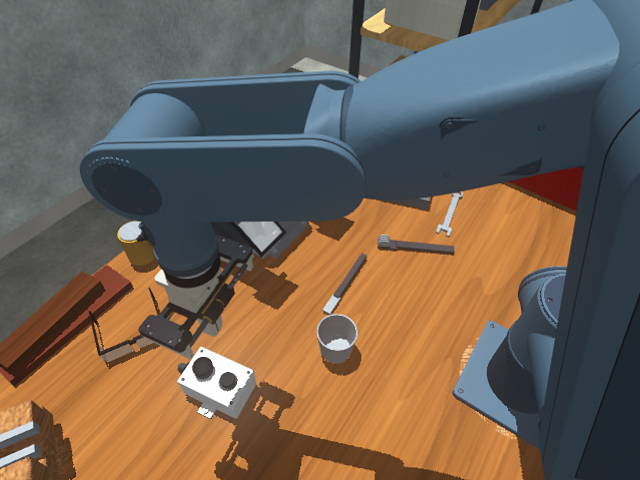

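```bash
python3 - <<'E'
from h import *
p=[.68812,-.0402,0]
for q in(0,.1,.2):
    for n in("side","top"):
        P=np.array([R(0)@shield(1,q,.105,d)+[p[0],p[1],0] for d in(.042,-.042)])
        u=proj(n,P)
        print(q,n,((u-[180,115])*2.667 if n=="side" else (u-[250,110])*2.133+[480,0]).round(0).tolist())
E
```

```text
0 side [[218.0, 376.0], [283.0, 312.0]]
0 top [[513.0, 230.0], [597.0, 229.0]]
0.1 side [[223.0, 372.0], [288.0, 308.0]]
0.1 top [[512.0, 234.0], [597.0, 233.0]]
0.2 side [[228.0, 368.0], [292.0, 303.0]]
0.2 top [[511.0, 237.0], [596.0, 236.0]]
```

Corners match q = 0: (220,378) and (282,312) observed, (218,376) and (283,312) predicted. Next is START.

Emit:
send_rows(targets=[[-0.9, 0.9, 0, 0, 0, 0], [0, 0, -3, 0, 0, 0], [0, 0, -3.5, 0, 0, 0], [0, 0, -3.5, 0, 0, 0], [0, 0, -3, 0, 0, 0], [0, 0, 0, 0, 0, 0], [0, 0, 0, 0, 0, 0]])

```text
clock: 6.33
ee_pos: [0.4595, 0.3533, 0.1243]
eef_rot: [[0.982, 0.187, -0.003], [0.187, -0.982, -0.002], [-0.004, 0.001, -1.0]]
contact_force: [-0.1, -0.7, 0.3]
gripper_width: 0.0005
```

```bash
python3 - <<'E'
from h import *
t=optics.read_camera("top");s=optics.read_camera("side")
o=np.hstack([cv2.resize(s[300:440,130:290],(400,350)),cv2.resize(t[190:330,120:280],(400,350))])
cv2.imwrite("pics/b1.png",o[:,:,::-1]);st=env.state();print(st["clock"],st["ee_pos"],st["contact_force"])
E
```

```text
6.4333 [0.4617688  0.35461765 0.12733659] [ 1.09062249 -0.80132373  0.40524163]
```

View pics/b1.png

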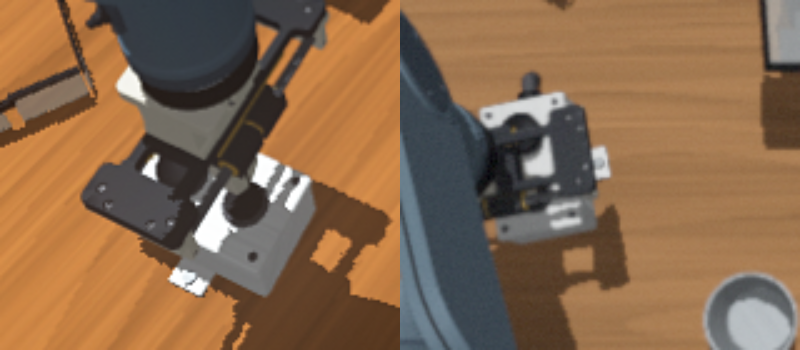

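The fingertips stand above START (left image, button at 245,205), with STOP (about 180,165) clear.

Emit:
send_rows(targets=[[0, 0, -1.5, 0, 0, 0], [0, 0, -1, 0, 0, 0], [0, 0, -0.4, 0, 0, 0], [0, 0, -0.3, 0, 0, 0], [0, 0, -0.2, 0, 0, 0], [0, 0, 0, 0, 0, 0], [0, 0, 0, 0, 0, 0]])

```text
clock: 7.02
ee_pos: [0.4608, 0.3544, 0.0919]
eef_rot: [[0.982, 0.188, 0.001], [0.188, -0.982, 0.0], [0.001, -0.0, -1.0]]
contact_force: [-1.5, -1.3, 3.5]
gripper_width: 0.0008
```

Emit:
send_rows(targets=[[0, 0, -0.2, 0, 0, 0], [0, 0, 0, 0, 0, 0], [0, 0, 0, 0, 0, 0]])

```text
clock: 7.27
ee_pos: [0.4608, 0.3544, 0.0896]
eef_rot: [[0.982, 0.188, 0.001], [0.188, -0.982, 0.0], [0.001, -0.0, -1.0]]
contact_force: [-0.9, -0.9, 5.2]
gripper_width: 0.0004
```

Emit:
send_rows(targets=[[0, 0, -0.2, 0, 0, 0], [0, 0, 0, 0, 0, 0], [0, 0, 0, 0, 0, 0]])

```text
clock: 7.52
ee_pos: [0.4608, 0.3545, 0.089]
eef_rot: [[0.982, 0.189, 0.001], [0.189, -0.982, 0.0], [0.001, -0.0, -1.0]]
contact_force: [-4.7, -3.5, 15.4]
gripper_width: 0.0001
```

Emit:
send_rows(targets=[[0, 0, -0.1, 0, 0, 0], [0, 0, 0, 0, 0, 0], [0, 0, 0, 0, 0, 0]])

```text
clock: 7.77
ee_pos: [0.4609, 0.3545, 0.0889]
eef_rot: [[0.982, 0.189, 0.002], [0.189, -0.982, 0.001], [0.002, -0.0, -1.0]]
contact_force: [-6.6, -3.3, 21.8]
gripper_width: 0.0007
```

Bottomed: tip at z = 0.067 and 22 N. Now I'll let it spring back and withdraw upward.

Emit:
send_rows(targets=[[0, 0, 0.6, 0, 0, 0], [0, 0, 1, 0, 0, 0], [0, 0, 2.5, 0, 0, 0], [0, 0, 3.5, 0, 0, 0], [0, 0, 3.5, 0, 0, 0], [0, 0, 3.5, 0, 0, 0], [0, 0, 3.5, 0, 0, 0], [0, 0, 0, 0, 0, 0]])

```text
clock: 8.43
ee_pos: [0.4634, 0.3561, 0.2752]
eef_rot: [[0.982, 0.189, 0.012], [0.189, -0.982, 0.006], [0.013, -0.004, -1.0]]
contact_force: [-0.3, 0.3, 1.4]
gripper_width: 0.0008
```

Emit:
send_rows(targets=[[-2, 3.5, 0, 0, 0, 0], [-2, 3.5, 0, 0, 0, 0], [-2, 3.5, 0, 0, 0, 0], [-2, 3, 0, 0, 0, 0], [-1, 2, 0, 0, 0, 0], [0, 0, 0, 0, 0, 0], [0, 0, 0, 0, 0, 0]])

```text
clock: 9.02
ee_pos: [0.3696, 0.5102, 0.2665]
eef_rot: [[0.982, 0.191, -0.0], [0.191, -0.982, -0.001], [-0.001, 0.001, -1.0]]
contact_force: [0.4, 0.6, 0.5]
gripper_width: 0.0003
```

```bash
python3 - <<'E'
from h import *
t=optics.read_camera("top");s=optics.read_camera("side")
cv2.imwrite("pics/t9.png",t[:,:,::-1]);cv2.imwrite("pics/s9.png",s[:,:,::-1]);st=env.state();print(st["clock"],st["ee_pos"],st["contact_force"])
E
```

```text
9.1167 [0.3708961  0.50866961 0.26674144] [ 0.83192434 -0.32811405  0.84325588]
```

View pics/t9.png

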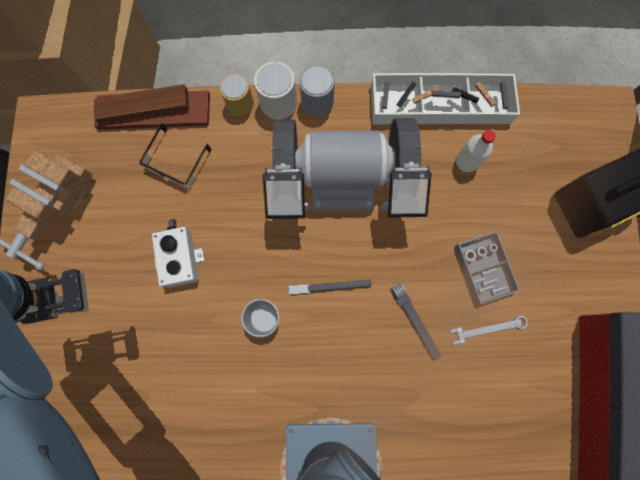

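View pics/s9.png

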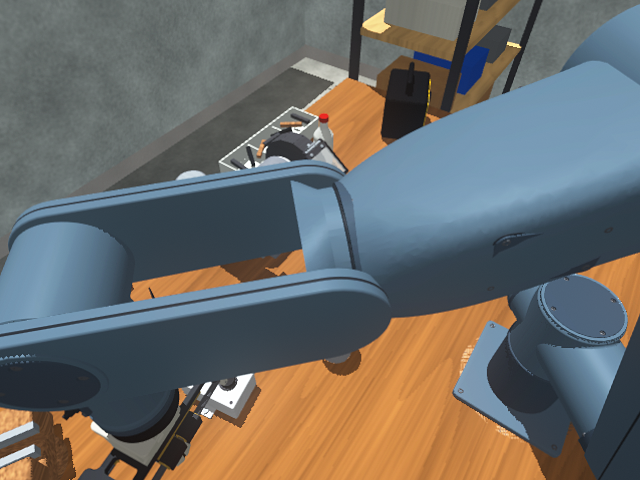

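The top view shows both shields down, with free edges at about (285,217) and (408,216). The buttons, at (169,244) and (174,268), and the loose items look just as they did at the start. The arm is clear.

```bash
python3 -c "
from workcell import env
print(env.hand_in())"
```

```text
the job is handed in; nothing more can be done
None
```

I swung the raised shield (left wheel, +y) down onto its stop, then pressed START and let it spring back, and handed the job in at about 9.1 s. STOP was never touched.

- **Shield:** I pushed with closed fingers until the force at the stop rose to about 15 N. After I withdrew, its edge corners were within about 2 px (on the enlarged picture) of where they should be when fully down. The other shield stayed down.
- **START:** the fingertips went to 67 mm above the bench, which is the full 6 mm of travel, and the force rose from 5 N to 22 N as the button bottomed. I then lifted clear.
- **Last checks:** the final top picture showed both shields down and the loose items on the bench where they started, by eye. The arm was clear and the force reading was only noise.
- **Not seen directly:** the side camera was blocked by the arm at the end, so I could not see from the side that START had come back up. That rests on the top picture and on the spring.

No check failed or disagreed.

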